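Hold a plunger probe on the pad of a lens cell

TASK

First slide the round metal lens cell across the bench, without lifting it, until it lies wholly inside the taped square. Then take the spring plunger probe out of its stand and hold it upright with its tip on the raised round pad beside the lens, pressing gently so that the plunger is about half way in. Keep probe and fingers off the glass, leave the other things alone, and finish while still holding the probe on the pad: do not let go or put it back.

Things in the scene. Friction and masses are not known exactly. Their poses are not given: they have to be found in the camera images.
- square: A square frame of flat black tape stuck on the bench, flat (no height to speak of), inner side 150 mm, tape 12 mm wide. Origin at its centre on the bench; x and y along its sides.
- cell: Lens cell: a loose solid aluminium disc, 110 mm in diameter, 35 mm high, 0.5 to 1 kg, too wide to grasp across, lying flat on the bench; slides when pushed on its side. A glass lens lies in the middle of its top. Origin at the centre of its underside, z up; the raised pad is 41 mm from the axis along its +x. Small flat screw heads (7 mm wide, 1 mm high) lie at that radius along +y, -x and -y.
- lens: The low glass dome on top of the cell, 54 mm in diameter, 4.5 mm high, on the cell's axis. Origin at the centre of its underside, 35 mm above the cell's underside. Not to be touched.
- pad: The raised round steel pad on the cell's top, fixed to it: 16 mm in diameter, 3 mm high, flat on top. Origin at the centre of its underside.
- pad_top (a point): The centre of the pad's flat top, 38 mm above the bench: the spot for the probe's tip.
- stand: The probe's stand: a fixed upright black tube, 60 mm outside diameter, 75 mm high, with a 21 mm bore from top to bottom. Origin at the centre of its underside, on the bench.
- probe: Loose plunger probe, 0.17 kg, upright in its stand. Origin: on its axis, under its collar (36 mm diameter, 6 thick) that rests on the stand's top; z up the axis. Square grey grip 24 x 24 mm, flats square to x and y, from 6 to 86 mm above the origin. Below the origin a 16 mm barrel 35 mm long, then the plunger; tip 57 mm under the origin. Draw it straight up 60 mm or more to clear the stand.
- tip (a point): The lowest point of the plunger's round steel nose (8 mm in diameter), on the probe's axis: 57 mm below the probe's origin with the plunger out; it moves with the plunger.
- plunger (a joint): How far the plunger is pushed up into the probe: 0 fully out, 0.008 m fully in. A spring of 0.6 N per mm pushes it out, so half way (4 mm) takes about 2.4 N.
- bottle: Bystander: white plastic bottle with a black cap, 52 mm in diameter, 120 mm high; origin at the centre of its underside.
- mount: Bystander: small mirror mount on a post with a round steel foot 60 mm in diameter, 110 mm high; origin at the centre of its underside.
- driver: Bystander: red-handled screwdriver lying on the bench beyond the work, seen from the robot, about 200 mm long along its x; origin under its middle.
There are look-alikes about, which are no part of the job. There is more than one size of the cell; the one meant has the size given above.

How it is judged (in metres and radians):
On the way, in this order (a step that is already met when the one before it is completed fails the run):
1. the cell lies inside the taped square, at rest, with the probe still in its stand (x of cell in the frame of square between -0.022 and 0.022 m and y of cell in the frame of square between -0.022 and 0.022 m and height (world z) of cell below 0.004 m and linear speed of cell below 0.01 m/s and height (world z) of probe below 0.085 m), for 0.2 s.
2. the probe is drawn up out of its stand (height (world z) of tip above 0.08 m and contact force between probe and stand below 0.05 N), for 0.1 s.
3. the probe's tip presses on the pad, upright, the plunger part way in (horizontal distance between tip and pad_top below 0.007 m and contact force between probe and pad between 0.5 and 8 N and value of joint plunger between 0.0015 and 0.0068 m and angle between probe's own z axis and vertical below 0.14 rad), for 0.3 s.
At the end, for the whole second after the job is handed in: Cell flat, its centre within 22 mm of the square's centre along each side; the fingers hold the probe at rest, upright within 8 degrees, tip within 7 mm of the pad's centre, pressing it with 0.5 to 8 N, plunger 1.5 to 6.8 mm in, through the last second (all of step 3 and x of cell in the frame of square between -0.022 and 0.022 m and y of cell in the frame of square between -0.022 and 0.022 m and height (world z) of cell below 0.004 m and angle between cell's own z axis and vertical below 0.05 rad and contact force between the fingers and probe above 1 N and contact force between probe and stand below 0.05 N and linear speed of probe below 0.02 m/s and linear speed of cell below 0.01 m/s); the arm keeps its last pose, push and grip.
It fails at once if the cell is lifted off the bench or tipped (height (world z) of cell above 0.012 m or angle between cell's own z axis and vertical above 0.2 rad).
It fails at once if the probe or the fingers touch the glass (contact force between any of probe, the arm, the fingers and lens above 0.3 N).
It fails at once if the probe is pressed hard on the cell (over 15 N) (contact force between probe and cell above 15 N).
It fails at once if the bottle, the mirror mount or the screwdriver is moved by more than 30 mm (distance of any of bottle, mount, driver from where it was at the start of the episode above 0.03 m).
It also fails if it takes over 64 s, if anything falls off the work surface, if the arm or the gripper's body presses on something with over 40 N, if the wrist force passes 120 N, or if a joint passes its speed limit or range.

ROBOT

A 6-joint arm with a two-finger parallel gripper is mounted at the origin on the work surface. World frame = base frame: x ahead of the robot, y to its left, z up, the work surface at z = 0. Lengths are in mm, angles in rad, forces in N, time in s.
With the tool pointing down it reaches from about 350 to 975 mm from the base axis. Payload 7.1 kg.
Tool frame: the origin (TCP) lies on the centre line of the jaws, within the pads' length; the fingertips stand 17 mm ahead of it and the grasp point (between the pads) lies 2 mm behind it (tip_extent is the distance from the TCP to the fingertips, in mm); z points along the fingers, y is the line along which they close (so a half turn about z gives the same grasp; the last joint's range is limited). The gripper opens to 88 mm and grips with 3 to 60 N. Pads are 20 mm wide; open, the fingers measure 115 mm over their backs; the gripper's body (75 mm by 178 mm) begins 61 mm behind the grasp point.
Start: joints at [1.319, 0.423, 1.63, -0, 1.089, -0.019], TCP at [144.158, 608.131, 239.675] pointing down, gripper open.
Joint ranges: [-3, 3], [-0.9, 2.11], [0.09, 2.58], [-1.31, 4.45], [0.11, 2.69], [-2.54, 2.54]. Speed limits (rad/s): [2.39, 2.39, 3.01, 3.14, 3.14, 3.14].

INTERFACE

Orientations are given as a rotation vector (axis times angle).
In Python, from workcell import get_obs, get_image, camera_model, close_job, look_for, outline_of, pinpoint, tip_extent gives the robot as it stands.
- The arm moves only by the shell command python3 -m jog 'ROWS'. ROWS is text: rows parted by semicolons, each of 7 numbers parted by spaces: the shift along the tool's x, y, z as a fraction of full scale, then the turn, a rotation vector about the tool's x, y, z as a fraction of full scale, then the closure, from -1 (fully open) to 1 (shut). A call has 1 to 8 rows; each row is the pose to reach, as a shift and turn from the pose commanded when the call began, along the tool's axes at that moment; what a row does not reach only later rows make up. Full scale, the value 1, is 0.2 m for a shift and 30 degrees for a turn. A row lasts 1/10 s, in which the tool goes at most 50 mm and 8.59 degrees, less where a joint would pass 70% of its speed; a pose out of reach is approached as far as the arm can. A call with a number of a shift or a turn outside -1 to 1 is refused whole. A call with a gripper value outside its range is refused whole. The fingers move at their own pace and stop on an object; the grip force is fixed at half the most. Time passes only in rows, so rows that repeat a pose let the fingers close. It gives the time, the measured TCP pose, the force, the opening and the grip force at its end, in the units of the state.
- get_obs(): the state, without advancing time (a new reading comes with each control period).
- get_image(name): name is "scene" or "top" or "wrist"; returns the picture (400x640x3 uint8, red, green, blue); there is no depth.
- camera_model(name): a dict with "fx", "fy", "cx", "cy" (pixels), "origin" and "orientation" of the camera in the world; the wrist camera has in their place "tool_from_camera" (4x4, takes a point from camera to tool coordinates, whose origin is the TCP and whose axes are the flange's). Camera axes: x right, y down, z forward; pixel columns grow to the right and rows downward; lengths in mm; the calibration is good to about 2 mm. A picture is of the moment at which its call begins: read the wrist's pose just before it. camera_model takes no time and is no camera call.
- close_job(): hands the job in; it is judged then, once.
Trained networks look in the newest picture that a camera, given by its name, has taken for a name from the list of things; names that differ only in an ending like _2 or _b are one class to them, and where a whole thing is asked for, a point or a joint stands for the part that bears it (a point fixed in the world has none). Each returns a list of dicts, best first, with "confidence" (0 to 1); they miss things now and then, are a little off and sometimes report something else, mostly with a low value. They report only what shows in the picture. A call takes as long as a camera call. They do not tell look-alikes from the thing itself.
- look_for(target, camera): "xyz" ([x, y, z] in mm, in the coordinates of the camera as it stood for that picture, good to about 4 mm: the middle of the surface that is visible of it).
- outline_of(target, camera): "mask" (400x640 bool, what is visible of it).
- pinpoint(target, camera): "xyz" ([x, y, z] in mm, in the coordinates of the camera as it stood for that picture, good to about 4 mm: a listed point, or the origin of a listed thing).
The state is a dict: "t": time; "qpos": joint angles; "qvel": joint speeds; "joint_torque": joint torques, N m; "ee_pos": TCP position; "orientation": TCP orientation; "ft_force": force on the tool from outside, world axes, zero at the start; "moment": the same for the moment, N m; "width": finger opening in mm; "grasp_force": force on a finger pad.
Only numpy, scipy, OpenCV 4.12 (cv2) and the standard library are available. Lean on these libraries where they do the work, as an engineer would, in place of code of your own. Each camera call takes 0.05 s, during which the arm holds its last target. There are 200 camera calls.

## Working session

There is one attempt and no reset: what is moved stays moved. The work goes in short steps, Python scripts to look and compute and a shell command to move; the robot and the scene stay as the last step left them, time stands still between calls to the robot, and variables do not carry over. Pictures are saved under pics/ and viewed, at most 10 in all, crops included, and the job is handed in when it is done.

```bash
mkdir -p pics
cat > h.py <<'E'
import numpy as np, cv2
from scipy.spatial.transform import Rotation as R
from workcell import *
def cam(name):
    m=camera_model(name)
    if 'tool_from_camera' in m:
        o=get_obs(); T=np.eye(4); T[:3,:3]=R.from_rotvec(o['orientation']).as_matrix(); T[:3,3]=o['ee_pos']
        return m,T@np.array(m['tool_from_camera'])
    T=np.eye(4); q=np.array(m['orientation'],float)
    T[:3,:3]=R.from_rotvec(q).as_matrix() if q.size==3 else (q if q.size==9 else R.from_quat(q).as_matrix())
    T[:3,3]=m['origin']; return m,T
def w(T,p): return (T[:3,:3]@np.array(p)+T[:3,3]).round(1)
def px(m,T,p):
    c=T[:3,:3].T@(np.array(p)-T[:3,3]); return [round(m['cx']+m['fx']*c[0]/c[2]),round(m['cy']+m['fy']*c[1]/c[2])]
def ray(m,T,u,v,z):
    d=T[:3,:3]@np.array([(u-m['cx'])/m['fx'],(v-m['cy'])/m['fy'],1]); return (T[:3,3]+d*(z-T[2,3])/d[2]).round(1)
def save(im,f): cv2.imwrite('pics/'+f,np.ascontiguousarray(im[...,::-1]))
E
python3 - <<'E'
from h import *
o=get_obs(); print(o['orientation'],tip_extent)
for c in ['top','scene']:
    m,T=cam(c); im=get_image(c); save(im,c+'0.png'); print(c,m)
    for n in ['square','cell','pad_top','stand','probe','bottle','mount','driver']:
        for r in pinpoint(n,c): 
            p=w(T,r['xyz']); print(n,round(r['confidence'],2),p,px(m,T,p))
E
```

```text
[-3.64788162e-01 -3.12016700e+00  2.39655564e-03] 17.0
top {'fx': 445.8995355401482, 'fy': 445.8995355401482, 'cx': 324.47105079545946, 'cy': 202.09909228316286, 'origin': array([ 443.60451936,  -72.02101065, 1263.49807022]), 'orientation': array([-2.20986768,  2.19006328, -0.10249993])}
cell 0.72 [ 299.5 -321.3   -2.4] [400, 284]
cell 0.71 [ 480.4 -301.8   -0.9] [393, 220]
cell 0.16 [7.761e+02 1.250e+01 5.000e-01] [284, 116]
pad_top 0.59 [ 585.3 -544.3   49.3] [484, 182]
pad_top 0.57 [ 440.6 -319.7   32.6] [402, 234]
pad_top 0.56 [ 303.2 -264.4   56.4] [384, 285]
stand 0.58 [561.8 255.8  -3.6] [197, 189]
probe 0.58 [568.7 250.5  71. ] [192, 184]
bottle 0.8 [ 750.  -200.2   -3.5] [358, 126]
mount 0.61 [756.1 191.8   1.8] [221, 121]
driver 0.92 [ 7.745e+02  1.520e+01 -5.000e-01] [283, 116]
driver 0.52 [ 481.4 -301.5   -4.1] [393, 219]
scene {'fx': 427.15633868796846, 'fy': 427.15633868796846, 'cx': 316.8499282499929, 'cy': 192.791756877436, 'origin': array([1066.50263381,  236.16120689, 1015.42537848]), 'orientation': array([-1.36293277, -2.3902599 ,  0.71843449])}
cell 0.75 [ 301.3 -320.1    2.2] [285, 124]
cell 0.56 [ 483.8 -306.9    2.4] [255, 165]
pad_top 0.47 [ 581.6 -542.4   52.6] [168, 144]
pad_top 0.44 [ 304.7 -258.6   48.3] [301, 122]
pad_top 0.35 [ 443.  -320.4   39.9] [258, 146]
stand 0.94 [ 5.667e+02  2.525e+02 -2.000e-01] [419, 278]
probe 0.91 [568.3 250.9  76.6] [424, 265]
bottle 0.59 [ 747.4 -205.1    5.3] [229, 249]
mount 0.57 [751.5 189.1   2.5] [363, 328]
driver 0.93 [781.2  14.1   2.8] [294, 301]
driver 0.72 [ 746.4 -205.2    3.4] [230, 249]
driver 0.56 [ 445.  -322.1   36.1] [258, 147]
```

View pics/top0.png

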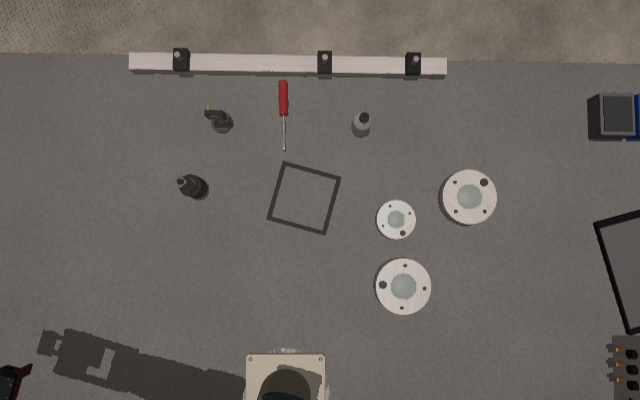

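View pics/scene0.png

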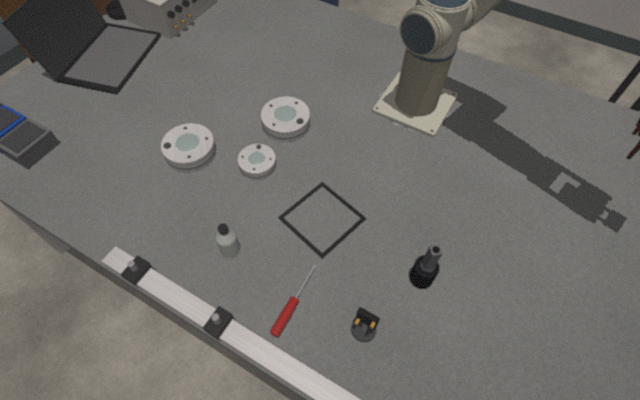

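Top view: candidates for the cell are discs at (396,220) at about 39 px, (403,286) at about 56 px and (469,197) at about 56 px. At this height 110 mm is about 40 px, so the small one at (396,220) is meant, with its pad at (403,233). The square is centred near (305,198), the probe and stand near (192,186). The scene view agrees. The driver lies at (284,115), the bottle at (362,122) and the mount at (220,120).

```bash
cat > meas.py <<'E'
from h import *
def disc(c='top',guess=None,f=None):
    m,T=cam(c); im=get_image(c)
    best=None
    for r in outline_of('cell',c):
        k=r['mask'].astype(np.uint8); cs,_=cv2.findContours(k,0,2)
        if not cs: continue
        e=max(cs,key=cv2.contourArea); 
        if len(e)<5: continue
        (u,v),ax,_=cv2.fitEllipse(e)
        print('outline',round(r['confidence'],2),(round(u,1),round(v,1)),np.round(ax,1),ray(m,T,u,v,30))
    return m,T,im
E
python3 - <<'E'
from meas import *
m,T,im=disc()
g=cv2.cvtColor(im,cv2.COLOR_RGB2GRAY)
# square
roi=np.zeros_like(g); roi[150:245,255:352]=1
k=((g<60)&(roi>0)).astype(np.uint8)
cs,_=cv2.findContours(k,0,2); e=max(cs,key=cv2.contourArea); rr=cv2.minAreaRect(e); b=cv2.boxPoints(rr)
C=np.array([ray(m,T,*p,0) for p in b]); print('sq',rr,C,C.mean(0),[np.linalg.norm(C[i]-C[i-1]) for i in range(4)])
# cell bright
roi[:]=0; roi[195:245,370:423]=1
k=((g>120)&(roi>0)).astype(np.uint8); cs,_=cv2.findContours(k,0,2); e=max(cs,key=cv2.contourArea)
print('cell',cv2.minEnclosingCircle(e),cv2.fitEllipse(e))
(u,v),_,_=cv2.fitEllipse(e); print(ray(m,T,u,v,33),'pad',ray(m,T,403,233,38))
save(cv2.resize(im[190:250,365:465],None,fx=8,fy=8,interpolation=2),'crop.png')
E
```

```text
outline 0.75 (401.8, 285.7) [54.8 58.8] [ 297.9 -319.    30. ]
outline 0.62 (394.9, 219.6) [38.4 39.9] [ 479.6 -300.3   30. ]
outline 0.58 (467.1, 197.6) [54.5 58.3] [ 543.  -503.5   30. ]
sq ((303.61175537109375, 197.69769287109375), (61.18339538574219, 60.54104995727539), 15.5241117477417) [[ 479.8   59.8    0. ]
 [ 646.5   16.5    0. ]
 [ 601.4 -152.1    0. ]
 [ 435.  -107.1    0. ]] [540.675 -45.725   0.   ] [np.float64(172.80813059575638), np.float64(172.23176245977393), np.float64(174.52784878064588), np.float64(172.37737670587748)]
cell ((396.0, 219.0), 20.099849700927734) ((395.89764404296875, 219.056640625), (38.59115219116211, 39.31987762451172), 165.23660278320312)
[ 481.  -302.5   33. ] pad [ 442.6 -321.1   38. ]
```

View pics/crop.png

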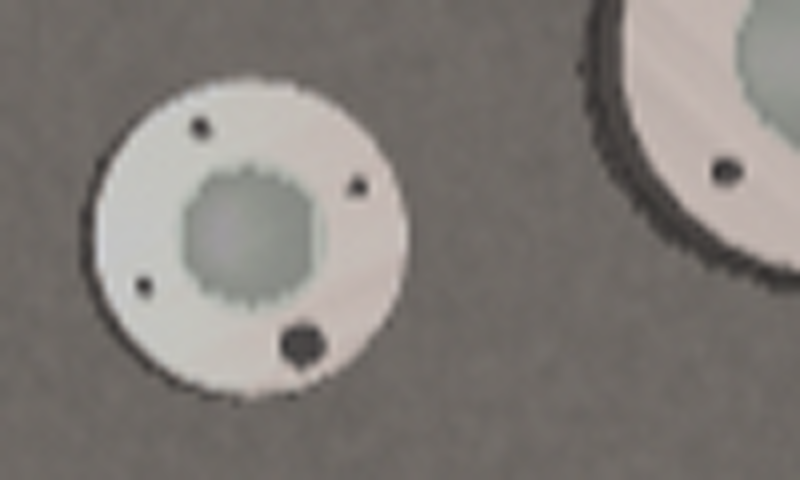

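The close crop shows the small disc, with its centre at top pixel (396,219) and its large dark pad at (403,233), toward the robot. Both match the description, so I choose this one. I'll push it with the fingers part open, so that it nests between them.

```bash
cat > plan.py <<'E'
import sys
from h import *
def plan(wps):
    o=get_obs(); p=np.array(o['ee_pos']); Q=R.from_rotvec(o['orientation'])
    for x,y,z,yx in wps:
        a=np.deg2rad(yx); X=np.array([np.cos(a),np.sin(a),0]); Z=np.array([0,0,-1.]); G=R.from_matrix(np.c_[X,np.cross(Z,X),Z])
        s=Q.inv().apply(np.array([x,y,z])-p)/200; r=np.rad2deg((Q.inv()*G).as_rotvec())/30
        print((x,y,z,yx),s.round(3),r.round(3)); p=np.array([x,y,z]);Q=G
if __name__=='__main__':
    plan([tuple(map(float,a.split(','))) for a in sys.argv[1:]])
E
python3 plan.py 330,430,245,149 480,270,245,125 520,90,245,105 520,-95,245,85 480,-275,245,76.8 462,-385,150,76.8 462,-385,30,76.8
```

```text
(330.0, 430.0, 245.0, 149.0) [-1.11  -0.652 -0.027] [ 0.    -0.     0.589]
(480.0, 270.0, 245.0, 125.0) [-1.055 -0.299  0.   ] [0.  0.  0.8]
(520.0, 90.0, 245.0, 105.0) [-0.852 -0.352  0.   ] [0.    0.    0.667]
(520.0, -95.0, 245.0, 85.0) [-0.893 -0.239  0.   ] [0.    0.    0.667]
(480.0, -275.0, 245.0, 76.8) [-0.914 -0.121  0.   ] [0.    0.    0.273]
(462.0, -385.0, 150.0, 76.8) [-0.556  0.038  0.475] [0. 0. 0.]
(462.0, -385.0, 30.0, 76.8) [0.  0.  0.6] [0. 0. 0.]
```

```bash
python3 -m jog '-1 -0.6 -0.02 0 0 0.55 -0.36;-1 -0.6 -0.02 0 0 0.55 -0.36;-1 -0.6 -0.02 0 0 0.55 -0.36;-1 -0.6 -0.02 0 0 0.55 -0.36;-1 -0.6 -0.02 0 0 0.55 -0.36;-1 -0.6 -0.02 0 0 0.55 -0.36'; python3 plan.py 450,280,245,128 520,100,245,108 525,-80,245,90 485,-265,245,76.8 462,-385,150,76.8
```

```text
t: 1.6
ee_pos: [313.4, 442.7, 243.9]
orientation: [0.815, 3.033, -0.0]
ft_force: [-0.1, 0.5, -0.4]
width: 59.4
grasp_force: 0.0
(450.0, 280.0, 245.0, 128.0) [-0.999 -0.362 -0.005] [0.    0.001 0.731]
(520.0, 100.0, 245.0, 108.0) [-0.925 -0.278  0.   ] [0.    0.    0.667]
(525.0, -80.0, 245.0, 90.0) [-0.864 -0.254  0.   ] [0.  0.  0.6]
(485.0, -265.0, 245.0, 76.8) [-0.925 -0.2    0.   ] [0.   0.   0.44]
(462.0, -385.0, 150.0, 76.8) [-0.61   0.025  0.475] [0. 0. 0.]
```

```bash
python3 -m jog '-1 -0.36 0 0 0 0.73 -0.36;-1 -0.36 0 0 0 0.73 -0.36;-1 -0.36 0 0 0 0.73 -0.36;-1 -0.36 0 0 0 0.73 -0.36;-1 -0.36 0 0 0 0.73 -0.36;-1 -0.36 0 0 0 0.73 -0.36' | sed -n 2p
python3 -m jog '-0.92 -0.28 0 0 0 0.67 -0.36;-0.92 -0.28 0 0 0 0.67 -0.36;-0.92 -0.28 0 0 0 0.67 -0.36;-0.92 -0.28 0 0 0 0.67 -0.36;-0.92 -0.28 0 0 0 0.67 -0.36;-0.92 -0.28 0 0 0 0.67 -0.36' | sed -n 2p
python3 -m jog '-0.86 -0.25 0 0 0 0.6 -0.36;-0.86 -0.25 0 0 0 0.6 -0.36;-0.86 -0.25 0 0 0 0.6 -0.36;-0.86 -0.25 0 0 0 0.6 -0.36;-0.86 -0.25 0 0 0 0.6 -0.36;-0.86 -0.25 0 0 0 0.6 -0.36' | sed -n 2p
python3 plan.py 481,-285,245,76.8 462,-387,120,76.8  462,-387,28,76.8
```

```text
ee_pos: [449.5, 282.8, 243.7]
ee_pos: [518.4, 105.3, 243.6]
ee_pos: [524.8, -73.0, 243.6]
(481.0, -285.0, 245.0, 76.8) [-1.059 -0.223 -0.008] [-0.001 -0.001  0.447]
(462.0, -387.0, 120.0, 76.8) [-0.518  0.024  0.625] [0. 0. 0.]
(462.0, -387.0, 28.0, 76.8) [0.   0.   0.46] [0. 0. 0.]
```

```bash
python3 -m jog '-1 -0.22 0 0 0 0.45 -0.36;-1 -0.22 0 0 0 0.45 -0.36;-1 -0.22 0 0 0 0.45 -0.36;-1 -0.22 0 0 0 0.45 -0.36;-1 -0.22 0 0 0 0.45 -0.36;-1 -0.22 0 0 0 0.45 -0.36;-1 -0.22 0 0 0 0.45 -0.36' | sed -n 2p
python3 - <<'E'
from meas import *
m,T,im=disc('wrist'); save(im,'w1.png')
print(T.round(2))
for n in ['cell','pad_top','lens']:
    for r in pinpoint(n,'wrist'): print(n,r['confidence'],w(T,r['xyz']))
E
python3 plan.py 462,-387,120,76.8  462,-387,28,76.8
```

```text
ee_pos: [482.0, -272.6, 243.5]
outline 0.77 (385.3, 363.9) [51.1 71. ] [ 504.  -520.9   30. ]
outline 0.65 (169.1, 236.6) [104.9 145.5] [ 299.2 -298.7   30. ]
outline 0.59 (327.2, 200.8) [ 99.8 100.1] [ 480.6 -298.5   30. ]
outline 0.51 (297.8, 227.2) [12.7 13.1] [ 442.  -320.6   30. ]
[[ 9.7000e-01 -2.2000e-01 -6.0000e-02  4.9793e+02]
 [-2.3000e-01 -9.4000e-01 -2.6000e-01 -2.0115e+02]
 [-0.0000e+00  2.7000e-01 -9.6000e-01  3.8824e+02]
 [ 0.0000e+00  0.0000e+00  0.0000e+00  1.0000e+00]]
cell 0.97 [ 2.968e+02 -3.173e+02 -2.000e-01]
cell 0.8 [ 540.6 -500.7   -1.5]
cell 0.64 [ 475.9 -301.6   -0.7]
pad_top 0.91 [ 298.  -263.1   50.1]
pad_top 0.69 [ 440.1 -321.3   40.4]
lens 0.96 [ 298.7 -314.9   48.7]
lens 0.94 [ 543.  -503.5   46.9]
lens 0.84 [ 477.8 -301.6   33.2]
(462.0, -387.0, 120.0, 76.8) [-0.574  0.033  0.619] [-0.    -0.    -0.001]
(462.0, -387.0, 28.0, 76.8) [0.   0.   0.46] [0. 0. 0.]
```

```bash
python3 -m jog '-0.57 0.03 0.4 0 0 0 -0.36;-0.57 0.03 0.62 0 0 0 -0.36;-0.57 0.03 0.62 0 0 0 -0.36;-0.57 0.03 0.62 0 0 0 -0.36;-0.57 0.03 0.85 0 0 0 -0.36;-0.57 0.03 1 0 0 0 -0.36;-0.57 0.03 1 0 0 0 -0.36;-0.57 0.03 1 0 0 0 -0.36' | sed -n 2,4p
python3 plan.py 462,-387,28,76.8
python3 -c "
import math
d=(541-480.5,-46+300);print(math.hypot(*d),math.degrees(math.atan2(d[1],d[0])))"
```

```text
ee_pos: [461.2, -387.0, 43.9]
orientation: [-2.463, -1.949, 0.0]
ft_force: [0.7, -0.4, 0.3]
(462.0, -387.0, 28.0, 76.8) [0.001 0.004 0.079] [-0.001 -0.001 -0.004]
261.1058214594228 76.60241967910947
```

```bash
python3 -m jog '0 0 0.08 0 0 0 -0.36;0 0 0.08 0 0 0 -0.36;0.05 0 0.08 0 0 0 -0.36;0.1 0 0.08 0 0 0 -0.36;0.14 0 0.08 0 0 0 -0.36;0.18 0 0.08 0 0 0 -0.36;0.22 0 0.08 0 0 0 -0.36;0.26 0 0.08 0 0 0 -0.36' | sed -n 2,5p
python3 -m jog '0.05 0 0 0 0 0 -0.36;0.11 0 0 0 0 0 -0.36;0.17 0 0 0 0 0 -0.36;0.23 0 0 0 0 0 -0.36;0.29 0 0 0 0 0 -0.36;0.35 0 0 0 0 0 -0.36;0.41 0 0 0 0 0 -0.36;0.46 0 0 0 0 0 -0.36' | sed -n 2,5p
python3 - <<'E'
from meas import *
m,T,im=disc('top'); save(im,'top1.png')
E
python3 plan.py 528.2,-100.5,28,76.8
```

```text
ee_pos: [473.6, -336.9, 28.2]
orientation: [2.462, 1.948, 0.0]
ft_force: [-1.3, -5.3, 0.4]
width: 59.9
ee_pos: [494.7, -247.0, 28.2]
orientation: [2.463, 1.948, 0.0]
ft_force: [-0.7, -6.1, 1.6]
width: 59.7
outline 0.82 (350.5, 207.9) [24.7 43.2] [ 510.9 -176.5   30. ]
outline 0.58 (467.1, 197.6) [54.5 58.9] [ 543.  -503.4   30. ]
outline 0.41 (354.8, 209.0) [14.2 19.5] [ 507.8 -188.5   30. ]
(528.2, -100.5, 28.0, 76.8) [ 0.747 -0.004 -0.   ] [ 0.001 -0.    -0.003]
```

```bash
python3 -m jog '0.05 0 0 0 0 0 -0.36;0.11 0 0 0 0 0 -0.36;0.17 0 0 0 0 0 -0.36;0.23 0 0 0 0 0 -0.36;0.29 0 0 0 0 0 -0.36;0.35 0 0 0 0 0 -0.36;0.41 0 0 0 0 0 -0.36;0.46 0 0 0 0 0 -0.36' | sed -n 2,4p
python3 -m jog '0.05 0 0 0 0 0 -0.36;0.1 0 0 0 0 0 -0.36;0.14 0 0 0 0 0 -0.36;0.18 0 0 0 0 0 -0.36;0.21 0 0 0 0 0 -0.36;0.23 0 0 0 0 0 -0.36;0.25 0 0 0 0 0 -0.36;0.25 0 0 0 0 0 -0.36' | sed -n 2,4p
python3 - <<'E'
from meas import *
m,T,im=disc('top'); save(im[120:280,220:440].repeat(3,0).repeat(3,1),'top2.png')
m,T=cam('scene'); get_image('scene')
for n in ['cell','pad_top','lens']:
    for r in pinpoint(n,'scene'): print(n,r['confidence'],w(T,r['xyz']))
E
python3 plan.py 528.2,-100.5,28,76.8
```

```text
ee_pos: [515.5, -157.8, 27.9]
orientation: [2.464, 1.948, -0.0]
ft_force: [-1.6, -6.1, 2.2]
ee_pos: [526.9, -109.0, 27.8]
orientation: [2.464, 1.949, -0.0]
ft_force: [-0.4, -2.7, 1.9]
outline 0.89 (401.8, 286.0) [54.4 57.7] [ 297. -319.   30.]
outline 0.83 (293.6, 193.1) [12.1 30.8] [550.5 -18.5  30. ]
outline 0.83 (466.8, 197.4) [54.6 58.3] [ 543.4 -502.7   30. ]
cell 0.97 [ 540.8 -503.7   -0.7]
cell 0.8 [540.7 -55.4  -0.6]
cell 0.77 [ 305.4 -322.8   -0.9]
pad_top 0.62 [ 586.7 -541.8   52. ]
pad_top 0.36 [503.7 -73.6  37. ]
lens 0.82 [539.4 -52.4  38.1]
lens 0.8 [ 545.3 -503.1   53.2]
(528.2, -100.5, 28.0, 76.8) [ 0.043 -0.003 -0.002] [-0.    -0.    -0.005]
```

View pics/top2.png

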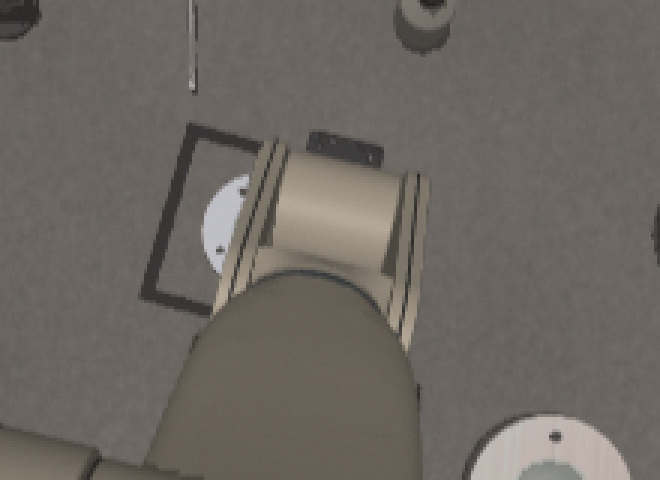

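The disc's left part shows inside the frame at (225,225) in the crop, and the rest is hidden under the gripper. The scene camera puts the cell about 8 mm short of the centre, so one last nudge and then back off.

```bash
python3 -m jog '0.02 0 0 0 0 0 -0.36;0.035 0 0 0 0 0 -0.36;0.045 0 0 0 0 0 -0.36;0.045 0 0 0 0 0 -0.36;-0.05 0 0 0 0 0 -0.36;-0.25 0 -0.1 0 0 0 -0.36;-0.25 0 -0.5 0 0 0 -0.36;-0.25 0 -1 0 0 0 -0.36' | sed -n 2,4p
python3 -m jog '-0.1 0 -0.3 0 0 0 -1;-0.1 0 -0.5 0 0 0 -1;-0.1 0 -0.5 0 0 0 -1' | sed -n 2p
python3 - <<'E'
from meas import *
m,T,im=disc('top'); m,T,im=disc('wrist'); save(im,'w2.png')
m,T=cam('scene'); get_image('scene')
for c in ['scene','wrist']:
  m,T=cam(c)
  for n in ['square','cell','pad_top','lens']:
    for r in pinpoint(n,c): print(c,n,round(r['confidence'],2),w(T,r['xyz']))
m,T=cam('top'); get_image('top')
for n in ['stand','probe']:
    for r in pinpoint(n,'top'): print(n,round(r['confidence'],2),w(T,r['xyz']))
E
```

```text
ee_pos: [514.0, -158.1, 147.9]
orientation: [-2.464, -1.944, 0.002]
ft_force: [0.4, -0.2, -0.3]
ee_pos: [513.9, -178.6, 254.1]
outline 0.77 (303.5, 197.1) [38.3 38.4] [539.6 -45.8  30. ]
outline 0.59 (411.1, 290.3) [34.7 67.3] [ 285.4 -344.6   30. ]
outline 0.58 (467.2, 197.4) [54.8 58.9] [ 543.4 -503.8   30. ]
outline 0.91 (321.2, 36.4) [111.5 124. ] [542.1 -41.8  30. ]
outline 0.87 (401.6, 367.5) [ 47.3 108.1] [ 552.5 -441.1   30. ]
outline 0.63 (209.7, 362.0) [32.1 66.3] [ 317.7 -376.5   30. ]
scene cell 0.89 [ 5.396e+02 -5.013e+02  3.000e-01]
scene cell 0.56 [541.5 -45.7  -3.1]
scene pad_top 0.43 [ 5.683e+02  2.552e+02 -3.000e-01]
scene pad_top 0.41 [ 583.2 -539.3   54.9]
scene pad_top 0.25 [752.5 190.7   3.8]
scene lens 0.96 [ 546.  -503.6   48.7]
scene lens 0.84 [541.1 -47.1  41. ]
scene lens 0.65 [ 294.9 -316.9   50.6]
wrist cell 0.61 [ 541.2 -502.7   -5.9]
wrist cell 0.6 [539.1 -42.2  -6. ]
wrist pad_top 0.64 [ 298.6 -262.1   51.7]
wrist pad_top 0.54 [498.9 -63.1  35.6]
wrist lens 0.73 [537.9 -45.6  29.3]
wrist lens 0.17 [502.2 -61.7  30.2]
stand 0.67 [565.5 256.5  -0.8]
probe 0.64 [568.5 253.1  70.3]
probe 0.44 [778.6  11.7  -2.1]
```

View pics/w2.png

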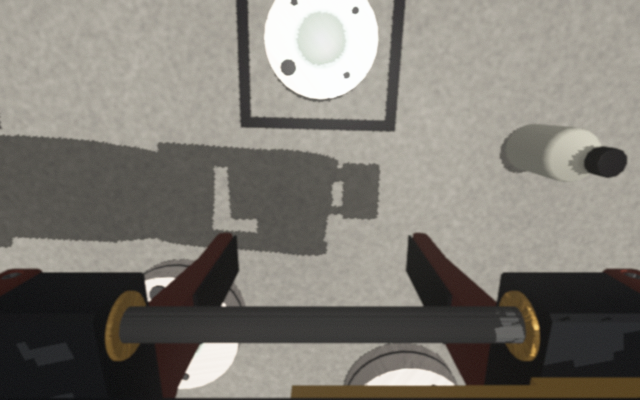

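The cell lies centred in the frame: disc at (321,37), frame sides at x≈245 and 398, lower side at y≈126, pad at (288,67). All views put the cell within a few mm of the square's centre. Next is the probe.

```bash
python3 plan.py 540,10,265,90 560,190,265,108 567,240,265,114
```

```text
(540.0, 10.0, 265.0, 90.0) [ 0.944 -0.074 -0.087] [-0.    -0.    -0.445]
(560.0, 190.0, 265.0, 108.0) [0.9 0.1 0. ] [ 0.   0.  -0.6]
(567.0, 240.0, 265.0, 114.0) [0.227 0.111 0.   ] [ 0.   0.  -0.2]
```

```bash
python3 -m jog '0.94 -0.07 -0.09 0 0 -0.44 -1;0.94 -0.07 -0.09 0 0 -0.44 -1;0.94 -0.07 -0.09 0 0 -0.44 -1;0.94 -0.07 -0.09 0 0 -0.44 -1;0.94 -0.07 -0.09 0 0 -0.44 -1;0.94 -0.07 -0.09 0 0 -0.44 -1' | sed -n 2p
python3 -m jog '1 0.15 0 0 0 -0.7 -1;1 0.15 0 0 0 -0.7 -1;1 0.15 0 0 0 -0.7 -1;1 0.15 0 0 0 -0.7 -1;1 0.15 0 0 0 -0.7 -1;1 0.15 0 0 0 -0.7 -1;1 0.15 0 0 0 -0.7 -1' | sed -n 2p
python3 - <<'E'
from h import *
m,T=cam('wrist'); im=get_image('wrist'); save(im,'w3.png')
for n in ['stand','probe']:
    for r in pinpoint(n,'wrist'): print(n,round(r['confidence'],2),w(T,r['xyz']))
m,T=cam('top'); im=get_image('top')
for r in pinpoint('pad_top','top'): print('pad',round(r['confidence'],2),w(T,r['xyz']))
g=im[165:235,270:340].astype(np.uint8); save(cv2.resize(g,None,fx=8,fy=8,interpolation=2),'pad.png')
E
```

```text
ee_pos: [540.5, 9.7, 265.8]
ee_pos: [570.8, 207.0, 265.3]
stand 0.87 [567.7 253.6   2.8]
stand 0.46 [773.7  13.8  -2.6]
probe 0.59 [564.4 253.   72.7]
pad 0.5 [ 302.2 -265.7   56. ]
pad 0.48 [503.2 -62.4  35.2]
pad 0.38 [ 583.8 -543.    52.6]
```

View pics/w3.png

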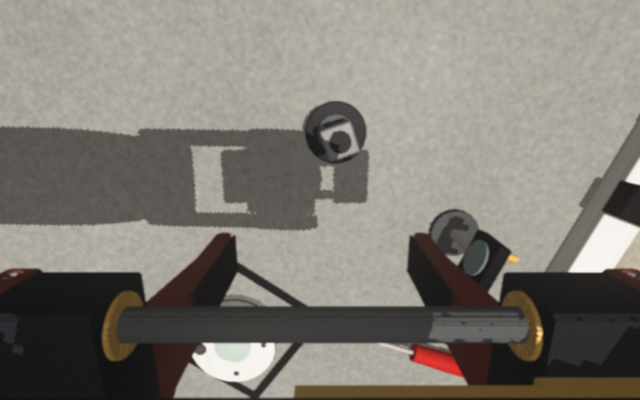

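View pics/pad.png

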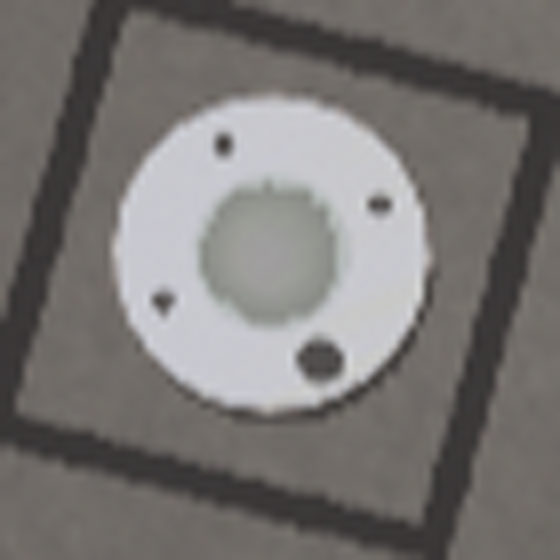

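The wrist view shows the square grip's top at about (340,138), turned against the image axes, on the stand at (336,132). The pad crop shows the pad at top pixel (310,210). Next I measure the grip's yaw.

Run:
```python
from h import *
im=cv2.imread('pics/w3.png'); c=im[95:170,300:375]
cv2.imwrite('pics/grip.png',cv2.resize(c,None,fx=8,fy=8,interpolation=2))
m,T=cam('top'); print('pad',ray(m,T,309.6,209.4,38),'lensc',ray(m,T,270+269/8-.4,165+252/8-.4,37))
m,T=cam('wrist')
for z in (75,161): print(z,px(m,T,(566.5,254,z)))
```

```text
pad [505.3 -63.2  38. ] lensc [541.9 -45.3  37. ]
75 [335, 137]
161 [339, 147]
```

View pics/grip.png

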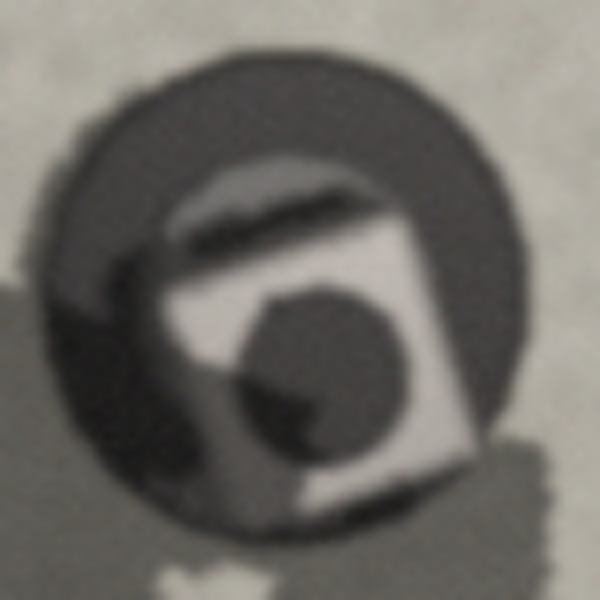

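Run:
```python
from h import *
m,T=cam('wrist')
P=[ray(m,T,300+u/8-.4,95+v/8-.4,161) for u,v in((165,290),(405,215),(480,455))]
print(P,(P[0]+P[2])/2)
for a,b in((0,1),(1,2)):
    d=P[b]-P[a]; print(np.linalg.norm(d),np.degrees(np.arctan2(d[1],d[0])))
o=get_obs(); print(R.from_rotvec(o['orientation']).as_matrix().round(3),o['qpos'].round(2))
```

```text
[array([549.4, 260.1, 161. ]), array([567. , 273.8, 161. ]), array([581.4, 256.5, 161. ])] [565.4 258.3 161. ]
22.303587155433103 37.89751443228563
22.5088871337523 -50.227020360142966
[[-0.354  0.935  0.   ]
 [ 0.935  0.354 -0.   ]
 [-0.     0.    -1.   ]] [ 0.33  0.37  1.65 -0.    1.12 -0.03]
```

```bash
python3 plan.py 566,255.5,200,128.8
```

```text
(566.0, 255.5, 200.0, 128.8) [0.233 0.061 0.329] [ 0.     0.    -0.601]
```

```bash
python3 -m jog '0.23 0.06 0.32 0 0 -0.6 -1;0.23 0.06 0.32 0 0 -0.6 -1;0.23 0.06 0.32 0 0 -0.6 -1;0.23 0.06 0.32 0 0 -0.6 -1;0.23 0.06 0.32 0 0 -0.6 -1' | sed -n 2,4p
python3 - <<'E'
from h import *
m,T=cam('wrist'); im=get_image('wrist')
for n in ['stand','probe']:
    for r in pinpoint(n,'wrist')[:2]: print(n,round(r['confidence'],2),w(T,r['xyz']))
for r in outline_of('probe','wrist')[:2]:
    v,u=np.nonzero(r['mask']); print(r['confidence'],u.min(),u.max(),v.min(),v.max())
p=px(m,T,(566,255.5,161)); print(p)
v0=max(0,p[1]-90);u0=p[0]-120; print(u0,v0); save(cv2.resize(im[v0:v0+180,u0:u0+240],None,fx=3.3,fy=3.3,interpolation=2),'grip2.png')
E
```

```text
ee_pos: [566.8, 255.6, 203.1]
orientation: [1.359, 2.83, 0.002]
ft_force: [-0.1, -0.3, -0.3]
stand 0.89 [568.4 256.1   1.2]
probe 0.83 [563.8 255.6  72.3]
0.63 300 343 175 251
[321, 237]
201 147
```

View pics/grip2.png

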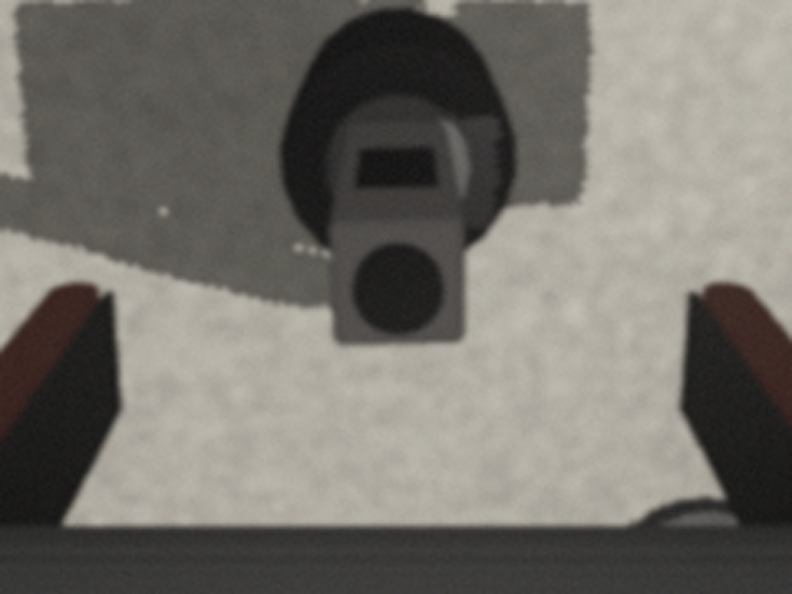

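The grip is square with the image, centred at crop (398,285), midway between the finger edges (118 and 684), with its flats facing the fingers. I go down 80 mm and close.

```bash
python3 -m jog '0.01 0 0.15 0 0 0 -1;0.01 0 0.3 0 0 0 -1;0.01 0 0.4 0 0 0 -1;0.01 0 0.4 0 0 0 -1;0.01 0 0.4 0 0 0 -0.2;0.01 0 0.4 0 0 0 0.2;0.01 0 0.4 0 0 0 1;0.01 0 0.4 0 0 0 1'
python3 -m jog '0 0 0 0 0 0 1;0 0 0 0 0 0 1;0 0 0 0 0 0 1;0 0 0 0 0 0 1'
```

```text
t: 13.7
ee_pos: [565.1, 257.9, 122.8]
orientation: [1.355, 2.833, 0.002]
ft_force: [-0.0, 0.8, 0.6]
width: 59.4
grasp_force: 0.0
t: 14.1
ee_pos: [564.5, 257.7, 121.7]
orientation: [-1.356, -2.834, 0.0]
ft_force: [-0.1, 0.1, -0.6]
width: 27.2
grasp_force: 0.0
```

```bash
python3 -m jog '0 0 0 0 0 0 1;0 0 0 0 0 0 1;0 0 0 0 0 0 1;0 0 0 0 0 0 1'
python3 -m jog '0 0 -0.1 0 0 0 1;0 0 -0.25 0 0 0 1;0 0 -0.4 0 0 0 1;0 0 -0.55 0 0 0 1;0 0 -0.65 0 0 0 1;0 0 -0.65 0 0 0 1'
python3 - <<'E'
from h import *
for c in ['wrist','scene','top']:
    m,T=cam(c); get_image(c)
    for n in ['probe','tip']:
        for r in pinpoint(n,c)[:2]: print(c,n,round(r['confidence'],2),w(T,r['xyz']))
print(get_obs()['ee_pos'])
E
python3 plan.py 535,100,190,110 505.3,-63,190,97 505.3,-63,145,97
```

```text
t: 14.5
ee_pos: [564.5, 257.7, 121.6]
orientation: [-1.356, -2.834, 0.0]
ft_force: [0.4, -0.2, 0.6]
width: 23.9
grasp_force: 29.8
t: 15.1
ee_pos: [566.0, 258.4, 254.6]
orientation: [1.354, 2.831, 0.006]
ft_force: [0.3, -0.3, -1.1]
width: 23.8
grasp_force: 29.8
wrist probe 0.9 [564.6 257.9 208.9]
scene probe 0.75 [566.2 252.3 205.9]
[564.24541994 257.56864502 250.68566396]
(535.0, 100.0, 190.0, 110.0) [-0.522 -0.608  0.304] [-0.003 -0.     0.629]
(505.3, -63.0, 190.0, 97.0) [-0.715 -0.418  0.   ] [0.    0.    0.433]
(505.3, -63.0, 145.0, 97.0) [0.    0.    0.225] [0. 0. 0.]
```

```bash
python3 -m jog '-0.1 -0.12 0 0 0 0.1 1;-0.2 -0.24 0 0 0 0.25 1;-0.3 -0.36 0 0 0 0.4 1;-0.4 -0.48 0.1 0 0 0.5 1;-0.5 -0.59 0.2 0 0 0.6 1;-0.52 -0.61 0.25 0 0 0.63 1;-0.52 -0.61 0.25 0 0 0.63 1' | sed -n 2p; python3 plan.py 505,-63,175,97
```

```text
ee_pos: [534.0, 99.4, 200.3]
(505.0, -63.0, 175.0, 97.0) [-0.715 -0.412  0.127] [-0.005 -0.001  0.429]
```

```bash
python3 -m jog '-0.1 -0.06 0.02 0 0 0.06 1;-0.25 -0.14 0.05 0 0 0.15 1;-0.4 -0.23 0.07 0 0 0.24 1;-0.55 -0.32 0.1 0 0 0.33 1;-0.68 -0.39 0.12 0 0 0.42 1;-0.715 -0.41 0.12 0 0 0.43 1;-0.715 -0.41 0.12 0 0 0.43 1;-0.715 -0.41 0.12 0 0 0.43 1'
python3 - <<'E'
from h import *
for c in ['wrist','scene','top']:
    m,T=cam(c); im=get_image(c)
    if c=='wrist': save(im[100:],'w5.png')
    if c=='scene':
        u,v=px(m,T,(505,-63,60)); save(cv2.resize(im[v-60:v+60,u-80:u+80],None,fx=5,fy=5,interpolation=2),'s5.png')
        print('pad px in crop',[(np.array(px(m,T,q))-[u-80,v-60])*5 for q in((505,-63,38),(505,-63,71))])
    for n in ['probe','tip','pad_top','cell']:
        for r in pinpoint(n,c)[:3]: print(c,n,round(r['confidence'],2),w(T,r['xyz']))
E
python3 plan.py 505,-63,150,97
```

```text
t: 17.05
ee_pos: [507.5, -61.1, 178.2]
orientation: [2.078, 2.355, 0.002]
ft_force: [0.5, -1.5, -2.0]
width: 23.9
grasp_force: 29.8
wrist probe 0.91 [509.5 -64.2 128.4]
wrist tip 0.56 [539.6 -44.1  -3.5]
wrist pad_top 0.8 [ 300.6 -262.    51.4]
wrist pad_top 0.64 [501.8 -65.4  40.2]
wrist cell 0.81 [ 296.8 -316.5    0.5]
wrist cell 0.72 [539.1 -46.3  -0.7]
pad px in crop [array([400, 320]), array([400, 290])]
scene probe 0.66 [507.9 -65.  134.3]
scene pad_top 0.52 [504.4 -61.7  38.1]
scene pad_top 0.51 [ 586.3 -539.9   51. ]
scene pad_top 0.41 [ 302.5 -259.2   48.5]
scene cell 0.91 [ 545.4 -503.1   -0. ]
scene cell 0.89 [ 3.036e+02 -3.209e+02  1.000e-01]
scene cell 0.87 [541.3 -49.1  -4. ]
top pad_top 0.59 [ 302.3 -268.1   54. ]
top pad_top 0.48 [ 582.  -545.2   52. ]
top cell 0.91 [ 301.2 -321.    -3.7]
top cell 0.58 [ 5.455e+02 -5.028e+02  5.000e-01]
(505.0, -63.0, 150.0, 97.0) [-0.003 -0.008  0.138] [-0.     0.     0.002]
```

View pics/s5.png

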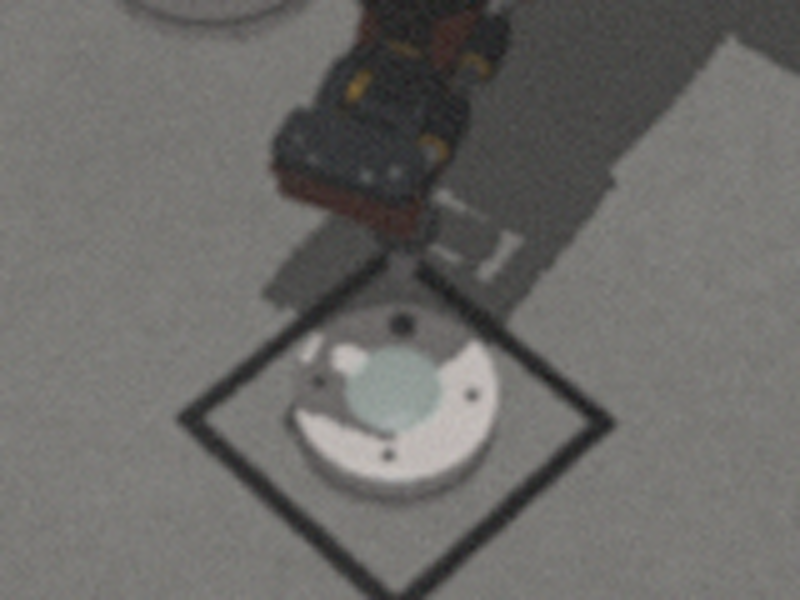

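The crop shows the probe's plunger end at about (402,278) hanging over the pad at (402,324), in line, with the cell centred in the tape. I lower in stages, watching the force.

```bash
python3 -m jog '-0.003 -0.006 0.05 0 0 0 1;-0.003 -0.006 0.1 0 0 0 1;-0.003 -0.006 0.14 0 0 0 1;-0.003 -0.006 0.16 0 0 0 1;-0.003 -0.006 0.16 0 0 0 1;-0.003 -0.006 0.16 0 0 0 1'
python3 - <<'E'
from h import *
P={}
for i in range(4):
  for c in ['wrist','scene']:
    m,T=cam(c); im=get_image(c)
    for n in ['probe','tip','pad_top']:
        for r in pinpoint(n,c): 
            p=w(T,r['xyz'])
            if abs(p[0]-505)<20 and abs(p[1]+63)<20: P.setdefault((c,n),[]).append(p)
for k in P: print(k,len(P[k]),np.mean(P[k],0).round(1),np.std(P[k],0).round(1))
o=[get_obs()]; print(o[0]['ee_pos'],o[0]['ft_force'],R.from_rotvec(o[0]['orientation']).as_matrix()[:,2])
E
```

```text
t: 18.4
ee_pos: [505.5, -62.9, 145.6]
orientation: [-2.08, -2.354, 0.0]
ft_force: [-0.4, -0.0, -0.7]
width: 24.0
grasp_force: 29.8
('wrist', 'probe') 4 [505.6 -65.6  98.9] [2.3 1.1 2.3]
('wrist', 'pad_top') 4 [501.9 -64.7  40.4] [2.  1.9 0.9]
('scene', 'probe') 4 [506.3 -68.2 102.4] [1.6 0.7 1.7]
('scene', 'tip') 1 [506.6 -68.6 102.6] [0. 0. 0.]
[505.43928966 -62.92324284 145.68178427] [-0.04562871  0.1472936  -1.20669758] [ 4.51876514e-06 -1.98535400e-06 -1.00000000e+00]
```

```bash
python3 -m jog '0.01 -0.003 0 0 0 0 1;0.01 -0.003 0 0 0 0 1;0.01 -0.003 0 0 0 0 1'|sed -n 4p;  python3 -m jog '0 0 0.01 0 0 0 1;0 0 0.02 0 0 0 1;0 0 0.025 0 0 0 1;0 0 0.03 0 0 0 1;0 0 0.03 0 0 0 1;0 0 0.03 0 0 0 1'
python3 -c "
from h import *
import time
f=[]
for i in range(6):
    get_image('scene'); o=get_obs(); f.append(np.r_[o['ft_force'],o['ee_pos']])
print(np.mean(f,0).round(2))
m,T=cam('scene')
for n in ['probe','pad_top']:
  for r in outline_of(n,'scene'):
    v,u=np.nonzero(r['mask']); s=v>=v.max()-2; print(n,round(r['confidence'],2),u[s].mean(),v.max(),u.mean(),v.mean())
for z in (38,42,91): print(px(m,T,(505,-61,z)))
"
```

```text
ft_force: [0.4, -0.3, -2.7]
t: 20.9
ee_pos: [504.6, -61.0, 139.7]
orientation: [-2.08, -2.354, 0.0]
ft_force: [0.9, 0.4, -0.5]
width: 23.6
grasp_force: 29.8
[ 2.5000e-01  3.0000e-02 -3.0000e-01  5.0462e+02 -6.1040e+01  1.3974e+02]
probe 0.56 321.4117647058824 257 320.56613756613757 222.52380952380952
[324, 199]
[324, 198]
[324, 188]
```

```bash
python3 -m jog '0 0 0.005 0 0 0 1;0 0 0.01 0 0 0 1;0 0 0.01 0 0 0 1;0 0 0.01 0 0 0 1;0 0 0.01 0 0 0 1;0 0 0.01 0 0 0 1'
python3 -c "
from h import *
f=[];P={}
for i in range(6):
    for c in ['wrist','scene']:
      m,T=cam(c); get_image(c); o=get_obs(); f.append(np.r_[o['ft_force'],o['ee_pos']])
      for n in ['probe','pad_top','cell','lens']:
        for r in pinpoint(n,c):
            p=w(T,r['xyz'])
            if abs(p[0]-520)<40 and abs(p[1]+55)<40: P.setdefault((c,n),[]).append(p)
print(np.mean(f,0).round(2))
for k in P: print(k,len(P[k]),np.mean(P[k],0).round(1),np.std(P[k],0).round(1))
"
```

```text
t: 21.9
ee_pos: [504.6, -61.0, 137.7]
orientation: [2.08, 2.354, 0.0]
ft_force: [-0.7, 0.8, 0.6]
width: 24.0
grasp_force: 29.8
[-3.3000e-01  1.2000e-01  6.7000e-01  5.0462e+02 -6.1030e+01  1.3769e+02]
('wrist', 'probe') 8 [513.1 -59.7  71.3] [13.4  8.8 33.6]
('wrist', 'pad_top') 8 [507.6 -62.5  34.3] [12.2  6.2 13.6]
('wrist', 'cell') 6 [534.6 -48.1   4.1] [12.1  7.4 12.8]
('wrist', 'lens') 8 [530.7 -50.6  33.8] [16.   7.7  2.8]
('scene', 'probe') 6 [506.8 -66.4  93.5] [1.5 0.9 1. ]
('scene', 'cell') 6 [543.  -47.1   0.6] [1.  0.8 1. ]
('scene', 'lens') 7 [541.1 -44.7  32.1] [ 1.8  1.7 13.1]
```

Net push is about 2.35 N, counting the probe's weight, so the plunger is about 4 mm in. The probe is over the pad within a few mm and the cell is centred, so I hand it in.

```bash
python3 -c "
from workcell import *
print(close_job())"
```

```text
the job is handed in; nothing more can be done
None
```

I handed the job in with the cell centred in the taped square and the probe held upright on the pad at about 2.4 N, plunger roughly 4 mm in. The tip looked within 2–5 mm of the pad's centre (limit 7 mm), and no pass/fail verdict came back.

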